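Set the steamer's bell timer at the street stall

TASK

The dumplings are in the steamer: set the bell timer. Wind its knob clockwise (seen from above) past the long top mark and on until it comes up against the springy stop and you feel the stop give a little, but do not force it; then turn the knob back until its pointer points at the brass set tab, and let go. Do not shift the tab, and leave the tin, bowl and jar where they are.

Things in the scene. Friction and masses are not known exactly. Their poses are not given: they have to be found in the camera images.
- timer: round white bell timer, 104 mm across, on a dark board 130 x 130 x 12 mm fixed to the table. Origin: centre of the board's underside, on the knob's axis; z up. Its face is 56 mm above. Its +x axis runs from the knob's axis through the long top mark (dark raised bar, 38 to 48 mm out). The minute ticks lie counter-clockwise of it (towards +y), up to 2.4 rad.
- dial: the timer's black knob: disc 48 mm across, 8 mm high, with an upright grip bar 42 long, 14 mm thick, sides clear from 8 to 42 mm above this origin. Origin: on the axis, 57 mm above the timer's origin; z up; x along the bar to the pointer. Friction 0.05 N m holds it where it is left. It starts 0.6 to 1.6 rad counter-clockwise of the top mark and turns 2.7 rad counter-clockwise from the end stop.
- pointer (a point): tip of the flat arrow at one end of the knob's bar, 38 mm from the axis, 60 mm above the timer's origin
- set_mark (a point): where the pointer's tip comes when it points exactly at the brass set tab (inner tip of the tab): 38 mm from the axis, 60 mm above the timer's origin. The tab is a 7 mm wide clip on the case's rim, reaching 60 mm out and 61 mm above the timer's origin, clamped 0.6 to 1.7 rad counter-clockwise of the top mark.
- stop_spring (a joint): squeeze of the end stop's spring (rad), 0 short of the stop. The stop is unseen in the case, 0.15 to 0.50 rad past the top mark, different each time: it must be felt. It first resists with 0.10 N m over the knob's friction, then 1.0 N m per rad, and the knob turns on with it. A squeeze of 0.05 to 0.20 rad is right, beyond 0.25 is forced. Let go, it springs back.
- tin: round can, 72 mm across, 60 mm high; bystander near the timer. Origin: centre of its underside
- bowl: steel bowl, 90 mm across, 45 mm high; bystander near the timer. Origin: centre of its underside
- jar: amber glass jar, 64 mm across, 85 mm high; bystander near the timer. Origin: centre of its underside

How it is judged:
By the outcome, as a careful person would: the job done as asked, in the order asked, and still so for the second after the job is handed in, with the robot touching nothing.
It also fails if it takes over 64 s, if anything falls off the work surface, if the arm or the gripper's body presses on something with over 40 N, if the wrist force passes 120 N, or if a joint passes its speed limit or range.

ROBOT

A 6-joint arm with a two-finger parallel gripper is mounted at the origin on the work surface. World frame = base frame: x ahead of the robot, y to its left, z up, the work surface at z = 0. Lengths are in mm, angles in rad, forces in N, time in s.
With the tool pointing down it reaches from about 350 to 775 mm from the base axis. Payload 7.3 kg.
Tool frame: the origin (TCP) lies at the very end of the fingers, on their centre line; the grasp point (between the pads) lies 19 mm behind it; x points along the fingers, z is the direction in which the jaws open and shut, and the axes are right-handed (so a half turn about x gives the same grasp; the last joint's range is limited). The gripper opens to 92 mm and grips with 3 to 60 N. Pads are 19 mm wide; open, the fingers measure 130 mm over their backs; the gripper's body (75 mm by 190 mm) begins 47 mm behind the grasp point.
Start: joints at [1.191, 0.342, 1.524, -0, 1.275, -0.146], TCP at [121.613, 510.74, 226.741] pointing down, gripper open.
Joint ranges: [-2.53, 2.53], [-0.77, 2.02], [0.04, 2.7], [-1, 4.14], [0.28, 2.66], [-3.11, 3.11]. Speed limits (rad/s): [2.57, 2.57, 3.14, 3.14, 3.14, 3.14].

INTERFACE

Orientations are given as [roll, pitch, yaw] about the fixed x, y, z axes, in that order (R = Rz(yaw) Ry(pitch) Rx(roll)).
In Python, from plant import * gives the robot as it stands.
- The arm moves only by the tool carry_out, never from a script. Its argument "rows" is a list of rows, each a list of 4 numbers: the shift along the world's x, y, z in mm, then the turn about the world's z in degrees. In form: [[x, y, z, twist], ...]. A call has 1 to 20 rows; each row is the pose to reach, as a shift and turn from the pose measured when the call began; what a row does not reach only later rows make up. A row lasts 1/12 s, in which the tool goes at most 41.7 mm and 7.16 degrees, less where a joint would pass 70% of its speed; a pose out of reach is approached as far as the arm can. A call with a gripper value outside its range is refused whole. "hand" is the finger opening in mm, from 0 to 91.8, set as the call begins (left out, the last holds). The fingers move at their own pace and stop on an object; the grip force is fixed at half the most. Time passes only in rows, so rows that repeat a pose let the fingers close. It gives the time, the measured TCP pose, the force and the opening at its end, in the units of the state.
- get_obs(): the state, without advancing time (a new reading comes with each control period).
- capture(name): name is "scene" or "top" or "wrist"; returns the picture (400x640x3 uint8, red, green, blue); there is no depth.
- camera_info(name): a dict with "camera_matrix" (3x3 intrinsics, pixels), "pose" (4x4, takes a point from camera to world coordinates); the wrist camera has in their place "mount" (4x4, takes a point from camera to tool coordinates, whose origin is the TCP and whose axes are the tool frame's). Camera axes: x right, y down, z forward; pixel columns grow to the right and rows downward; lengths in mm; the calibration is good to about 2 mm. A picture is of the moment at which its call begins: read the wrist's pose just before it. camera_info takes no time and is no camera call.
- close_job(): hands the job in, once; it reports no verdict.
The state is a dict: "time": time; "joint_positions": joint angles; "dq": joint speeds; "tau": joint torques, N m; "tool_pos": TCP position; "tcp_rot": TCP orientation; "contact_force": force on the tool from outside, world axes, zero at the start; "moment": the same for the moment, N m; "grip_width": finger opening in mm.
Only numpy, scipy, OpenCV 4.12 (cv2) and the standard library are available. Lean on these libraries where they do the work, as an engineer would, in place of code of your own. Each camera call takes 0.05 s, during which the arm holds its last target. There are 200 camera calls.

## Working session

There is one attempt and no reset: what is moved stays moved. The work goes in short steps, Python scripts to look and compute and a tool call to move; the robot and the scene stay as the last step left them, time stands still between calls to the robot, and variables do not carry over. Pictures are saved under pics/ and viewed, about 8 in all and at most 12, crops included, and the job is handed in when it is done.

Besides the shell and the picture viewer there is one more tool, called after ">>>" as name([rows], argument=value, ...), one row to a line, values as JSON. carry_out: Moves the arm, as the interface text tells. Its arguments: {"type":"object","properties":{"rows":{"type":"array"},"hand":{"type":"number"}},"required":["rows"]}

```bash
mkdir -p pics
python3 - <<'E'
from plant import *
import cv2,numpy as np
o=get_obs();print({k:np.round(v,3).tolist() for k,v in o.items()})
for n in("scene","top"):
    cv2.imwrite(f"pics/{n}0.png",capture(n)[:,:,::-1])
    i=camera_info(n);print(n,np.round(i["camera_matrix"],1).tolist(),np.round(i["pose"],3).tolist())
print(np.round(camera_info("wrist")["mount"],3).tolist(),np.round(camera_info("wrist")["camera_matrix"],1).tolist())
E
```

```text
{'time': 0.0, 'joint_positions': [1.191, 0.343, 1.525, 0.0, 1.275, -0.146], 'dq': [0.001, 0.001, 0.001, -0.001, 0.002, 0.001], 'tau': [0.001, -43.125, -24.423, 0.072, 0.056, -0.0], 'tool_pos': [121.449, 510.334, 226.033], 'tcp_rot': [2.974, 1.569, -1.972], 'contact_force': [-0.299, -0.234, 0.572], 'moment': [0.012, 0.008, -0.024], 'grip_width': 91.722}
scene [[442.9, 0.0, 322.4], [0.0, 442.9, 201.8], [0.0, 0.0, 1.0]] [[-0.819, 0.421, -0.389, 1006.236], [0.573, 0.623, -0.533, 579.284], [0.018, -0.66, -0.751, 818.841], [0.0, 0.0, 0.0, 1.0]]
top [[498.7, 0.0, 318.4], [0.0, 498.7, 192.1], [0.0, 0.0, 1.0]] [[-0.0, -0.99, 0.14, 445.97], [-1.0, -0.001, -0.009, 62.383], [0.01, -0.14, -0.99, 1048.923], [0.0, 0.0, 0.0, 1.0]]
[[-0.001, -0.252, 0.968, -158.501], [0.0, -0.968, -0.252, 68.782], [1.0, -0.0, 0.001, 0.887], [0.0, 0.0, 0.0, 1.0]] [[335.4, 0.0, 317.0], [0.0, 335.4, 202.7], [0.0, 0.0, 1.0]]
```

View pics/top0.png

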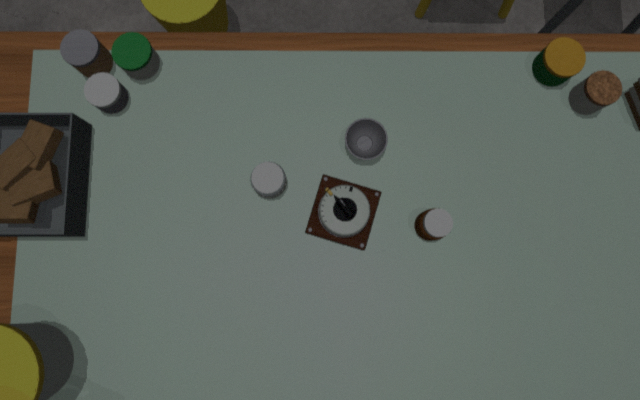

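The top view shows the timer at about (344,210), its top mark near (351,188), the bowl at (366,138), the tin at (268,180) and the jar at (434,224). Next I enlarge the timer.

```bash
cat > h.py <<'E'
import numpy as np
def ray(K,T,u,v,z):
    d=T[:3,:3]@np.linalg.solve(K,[u,v,1.]); c=T[:3,3]
    return c+d*(z-c[2])/d[2]
E
python3 - <<'E'
from plant import *
from h import *
import cv2
im=cv2.imread("pics/top0.png")[165:255,295:395]
cv2.imwrite("pics/top0c.png",cv2.resize(im,None,fx=6,fy=6,interpolation=cv2.INTER_CUBIC))
i=camera_info("top");K=np.array(i["camera_matrix"]);T=np.array(i["pose"])
print(ray(K,T,344,210,57),ray(K,T,351,188,57))
E
```

```text
[549.80554824   1.74102799  57.        ] [594.29887368 -12.67980372  57.        ]
```

View pics/top0c.png

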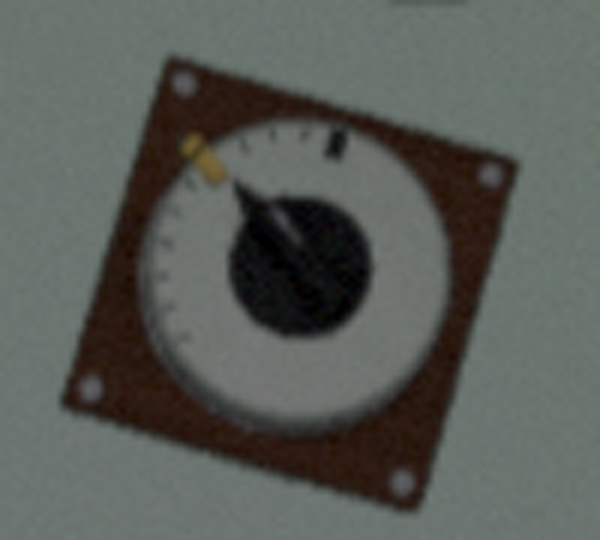

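The enlarged crop shows the board corners at (170,58), (518,162), (418,510) and (65,403). The top mark is at (337,143), the pointer tip at (234,181), and the tab runs from (217,178) to (190,143).

Run:
```python
from plant import *
from h import *
i=camera_info("top");K=np.array(i["camera_matrix"]);T=np.array(i["pose"])
P=lambda x,y,z:ray(K,T,295+(x+.5)/6-.5,165+(y+.5)/6-.5,z)
C=np.array([P(*p,12) for p in [(170,58),(518,162),(418,510),(65,403)]])
c=C.mean(0);print(C.round(1),c.round(1),[np.linalg.norm(C[k]-C[k-1]).round(1) for k in range(4)])
e=C[0]-C[3];e2=C[1]-C[2];print("edge ang",np.arctan2(e[1],e[0]),np.arctan2(e2[1],e2[0]))
f=P(296,275,56);print("face c (rim incl?)",f.round(1))
for n,p in dict(mark=(337,143,57),pointer=(234,181,60),tabin=(217,178,61),tabout=(190,143,61)).items():
    q=P(*p);d=q-c;print(n,q.round(1),np.hypot(*d[:2]).round(1),np.arctan2(d[1],d[0]).round(3))
```

```text
[[630.3  43.   12. ]
 [593.5 -79.   12. ]
 [472.3 -42.3  12. ]
 [509.1  79.5  12. ]] [5.513e+02 3.000e-01 1.200e+01] [np.float64(126.6), np.float64(127.3), np.float64(126.6), np.float64(127.2)]
edge ang -0.29256496392548176 -0.2937237784014047
face c (rim incl?) [549.1   1.9  56. ]
mark [593.5 -12.2  57. ] 44.0 -0.287
pointer [580.1  22.6  60. ] 36.5 0.657
tabin [581.   28.3  61. ] 40.8 0.755
tabout [592.8  37.2  61. ] 55.6 0.727
```

```bash
cat >> h.py <<'E'
from scipy.spatial.transform import Rotation as Ro
def rot(o): return Ro.from_euler("xyz",o["tcp_rot"]).as_matrix()
def jaw(o): z=rot(o)[:,2]; return np.degrees(np.arctan2(z[1],z[0]))
E
python3 - <<'E'
from plant import *
from h import *
o=get_obs();print(jaw(o),rot(o).round(3).tolist(), np.degrees(o["joint_positions"]).round(1))
E
```

```text
76.6038904793258 [[-0.0, -0.973, 0.232], [-0.001, 0.232, 0.973], [-1.0, 0.0, -0.001]] [68.2 19.6 87.4 -0.  73.1 -8.4]
```

>>> carry_out([
  [26,-31,0,3],
  [52,-62,0,6],
  [78,-93,0,9],
  [104,-124,0,12],
  [130,-155,0,15],
  [156,-186,0,18],
  [182,-217,0,21],
  [208,-248,0,24],
  [234,-279,-6,27],
  [260,-310,-12,30],
  [286,-340,-18,33],
  [312,-371,-24,36],
  [338,-402,-30,39],
  [364,-433,-36,42],
  [390,-464,-36,45],
  [416,-495,-36,48],
  [429,-509,-36,51],
  [429,-509,-36,51],
  [429,-509,-36,51],
  [429,-509,-36,51],
])

```text
time: 1.77
tool_pos: [549.6, 2.1, 189.6]
tcp_rot: [1.465, 1.57, -2.591]
contact_force: [0.7, -0.4, 1.1]
grip_width: 92.1
```

```bash
cat >> h.py <<'E'
def wcam(o,i):
    T=np.eye(4);T[:3,:3]=rot(o);T[:3,3]=o["tool_pos"]
    return np.array(i["camera_matrix"]),T@np.array(i["mount"])
E
python3 - <<'E'
from plant import *
from h import *
import cv2,pickle
o=get_obs();im=capture("wrist")[:,:,::-1];print(o["tool_pos"],jaw(o),np.round(o["moment"],3),o["contact_force"])
pickle.dump(o,open("o1.pkl","wb"))
K,T=wcam(o,camera_info("wrist"))
q=np.linalg.inv(T)@[550.5,1,57,1];p=K@q[:3];p=p[:2]/p[2];print(p)
x,y=(p-[80,75]).astype(int).clip(0);print(x,y)
cv2.imwrite("pics/w1.png",im)
cv2.imwrite("pics/w1c.png",cv2.resize(im[y:y+150,x:x+200],None,fx=4,fy=4,interpolation=cv2.INTER_CUBIC))
E
```

```text
[549.5784372    2.05339234 189.64459531] 127.56267900870748 [ 0.1    0.066 -0.071] [ 0.70748411 -0.44855759  1.13269368]
[313.57567836 193.71813232]
233 118
```

View pics/w1.png

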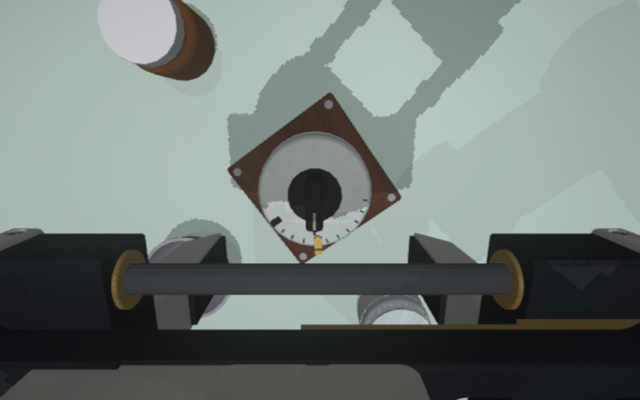

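The wrist view shows the timer unobstructed: knob at (315,194), tab at (318,243), top mark at (277,221). I'll enlarge it.

Run:
```python
import cv2
im=cv2.imread("pics/w1.png")[125:265,245:385]
cv2.imwrite("pics/w1d.png",cv2.resize(im,None,fx=4.25,fy=4.25,interpolation=cv2.INTER_CUBIC))
```

```text
(no output)
```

View pics/w1d.png

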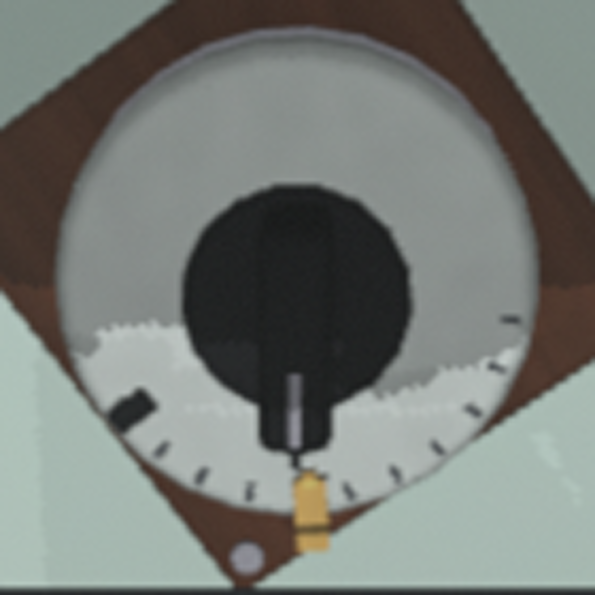

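Run:
```python
from plant import *
from h import *
import pickle
o=pickle.load(open("o1.pkl","rb"));K,T=wcam(o,camera_info("wrist"))
P=lambda x,y,z,s=4.25:ray(K,T,245+(x+.5)/s-.5,125+(y+.5)/s-.5,z)
B=np.array([ray(K,T,*p,12) for p in [(331,94),(229,171),(400,198)]])
print("board c",(B[1]+B[2])/2,np.linalg.norm(B[0]-B[1]),np.linalg.norm(B[0]-B[2]));e=B[0]-B[1];print("edges",np.degrees(np.arctan2(e[1],e[0])))
kn=[P(x,297,65) for x in(182,412)];print("disc65",P(297,297,65),np.linalg.norm(kn[0]-kn[1]),"face rim l/r",(P(55,272,53)+P(540,272,53))/2)
c=P(297,297,65)
for c in (c,(B[1]+B[2])/2,np.array([550.5,1,0])):
  for n,p in dict(mark=(132,410,57),pointer=(296,466,60),tabin=(311,476,61),tabout=(313,551,61),barbase=(295,450,99)).items():
    q=P(*p);d=q-c;print(n,q.round(1),np.hypot(*d[:2]).round(1),np.degrees(np.arctan2(d[1],d[0])).round(1))
```

```text
board c [550.35318515   2.70939558  12.        ] 126.3644323596831 125.25784434712779
edges 163.51022040562714
disc65 [549.04486837   0.98889065  65.        ] 46.917538638510756 face rim l/r [546.94463959  -0.57868652  53.        ]
mark [591.8 -10.8  57. ] 44.4 -15.4
pointer [579.6  24.1  60. ] 38.3 37.1
tabin [579.2  27.8  61. ] 40.3 41.7
tabout [592.6  38.7  61. ] 57.6 40.9
barbase [565.8  13.7  99. ] 21.0 37.1
mark [591.8 -10.8  57. ] 43.6 -18.0
pointer [579.6  24.1  60. ] 36.3 36.2
tabin [579.2  27.8  61. ] 38.2 41.1
tabout [592.6  38.7  61. ] 55.5 40.4
barbase [565.8  13.7  99. ] 19.0 35.3
mark [591.8 -10.8  57. ] 43.0 -15.9
pointer [579.6  24.1  60. ] 37.2 38.4
tabin [579.2  27.8  61. ] 39.3 43.1
tabout [592.6  38.7  61. ] 56.5 41.8
barbase [565.8  13.7  99. ] 19.9 39.6
```

>>> carry_out([
  [0,-0.5,-25,0],
  [0,-0.5,-55,0],
  [0,-0.5,-85,0],
  [0,-0.5,-108,0],
  [0,-0.5,-118,0],
  [0,-0.5,-118,0],
  [0,-0.5,-118,0],
], hand=40)

```text
time: 2.4
tool_pos: [549.7, 2.5, 72.6]
tcp_rot: [2.364, 1.57, -1.691]
contact_force: [0.0, 0.6, -0.1]
grip_width: 50.2
```

>>> carry_out([
  [0,0,0,0],
  [0,0,0,0],
  [0,0,0,0],
  [0,0,0,0],
  [0,0,0,0],
  [0,0,0,0],
  [0,0,0,0],
  [0,0,0,0],
], hand=0)

```text
time: 3.07
tool_pos: [551.1, 1.3, 73.5]
tcp_rot: [-2.89, 1.567, -0.662]
contact_force: [3.5, -5.2, 1.5]
grip_width: 13.8
```

Run:
```python
from plant import *
from h import *
o=get_obs();print(o["time"],o["tool_pos"],jaw(o),o["contact_force"],o["moment"],o["grip_width"])
```

```text
3.0667 [551.11086939   1.30095285  73.47165786] 127.65401995587384 [ 3.5489724  -5.16430628  1.51129791] [-0.75921353 -0.32653913 -0.05188358] 13.83928307405425
```

>>> carry_out([
  [0,0,0,-4],
  [0,0,0,-8],
  [0,0,0,-12],
  [0,0,0,-16],
  [0,0,0,-20],
  [0,0,0,-24],
  [0,0,0,-28],
  [0,0,0,-30],
  [0,0,0,-30],
  [0,0,0,-30],
])

```text
time: 3.9
tool_pos: [551.5, 0.9, 73.6]
tcp_rot: [-2.783, 1.566, -1.077]
contact_force: [1.3, -2.7, -1.7]
grip_width: 14.2
```

```bash
cat > s.py <<'E'
from plant import *
from h import *
L=[get_obs()]
o=L[0];j=jaw(o);a=np.radians(j);f=np.array(o["contact_force"])
print("t %.2f pos %s jaw %.2f F %s Fjaw %.1f M %s w %.2f"%(o["time"],np.round(o["tool_pos"],1),j,f.round(1),f[:2]@[np.cos(a),np.sin(a)],np.round(o["moment"],3),o["grip_width"]))
E
python3 s.py
```

```text
t 3.90 pos [551.5   0.9  73.6] jaw 97.71 F [ 1.3 -2.7 -1.7] Fjaw -2.9 M [-0.341 -0.306 -0.03 ] w 14.18
```

>>> carry_out([
  [0,0,0,-4],
  [0,0,0,-8],
  [0,0,0,-12],
  [0,0,0,-16],
  [0,0,0,-20],
  [0,0,0,-22],
  [0,0,0,-22],
  [0,0,0,-22],
])

```text
time: 4.57
tool_pos: [551.6, 0.7, 73.5]
tcp_rot: [-2.75, 1.566, -1.427]
contact_force: [1.0, -2.5, -0.5]
grip_width: 14.0
```

```bash
cat > s.py <<'E'
from plant import *
from h import *
L=[]
for k in range(4):
    L.append(get_obs());capture("scene")
o=L[-1];j=jaw(o);a=np.radians(j);f=np.mean([q["contact_force"] for q in L],0)
print("t %.2f pos %s jaw %s F %s Fjaw %.1f w %.2f"%(o["time"],np.round(o["tool_pos"],1),[round(jaw(q),2) for q in L],f.round(1),f[:2]@[np.cos(a),np.sin(a)],o["grip_width"]))
print("Mz",[round(q["moment"][2],3) for q in L],"mean %.3f"%np.mean([q["moment"][2] for q in L]),"tau6",[round(q["tau"][5],3) for q in L])
E
python3 s.py
```

```text
t 4.72 pos [551.6   0.7  73.5] jaw [np.float64(75.81), np.float64(75.81), np.float64(75.79), np.float64(75.77)] F [ 1.2 -2.4 -1.2] Fjaw -2.0 w 13.86
Mz [np.float64(-0.027), np.float64(-0.043), np.float64(0.011), np.float64(-0.008)] mean -0.017 tau6 [np.float64(0.071), np.float64(-0.025), np.float64(-0.046), np.float64(-0.044)]
```

>>> carry_out([
  [0,0,0,-3],
  [0,0,0,-6],
  [0,0,0,-9],
  [0,0,0,-9],
])

```text
time: 5.1
tool_pos: [551.6, 0.6, 73.6]
tcp_rot: [-2.737, 1.565, -1.573]
contact_force: [2.2, -3.4, -1.9]
grip_width: 14.0
```

```bash
python3 s.py
```

```text
t 5.25 pos [551.6   0.6  73.5] jaw [np.float64(66.69), np.float64(66.84), np.float64(66.87), np.float64(66.86)] F [ 1.7 -2.8 -1.6] Fjaw -1.9 w 13.59
Mz [np.float64(0.01), np.float64(-0.056), np.float64(-0.049), np.float64(-0.061)] mean -0.039 tau6 [np.float64(0.682), np.float64(0.319), np.float64(0.065), np.float64(-0.027)]
```

>>> carry_out([
  [0,0,0,-2],
  [0,0,0,-3],
  [0,0,0,-3],
])

```text
time: 5.55
tool_pos: [551.6, 0.6, 73.6]
tcp_rot: [-2.726, 1.565, -1.611]
contact_force: [0.7, -2.1, -2.2]
grip_width: 13.9
```

```bash
python3 s.py
```

```text
t 5.70 pos [551.6   0.6  73.5] jaw [np.float64(63.86), np.float64(63.9), np.float64(63.9), np.float64(63.89)] F [ 1.4 -3.1 -1.6] Fjaw -2.1 w 13.97
Mz [np.float64(0.027), np.float64(-0.006), np.float64(-0.055), np.float64(-0.055)] mean -0.022 tau6 [np.float64(0.266), np.float64(0.087), np.float64(-0.008), np.float64(-0.034)]
```

>>> carry_out([
  [0,0,0,-2],
  [0,0,0,-3],
  [0,0,0,-3],
  [0,0,0,-3],
])

```text
time: 6.08
tool_pos: [551.6, 0.6, 73.6]
tcp_rot: [-2.722, 1.565, -1.659]
contact_force: [0.9, -3.4, -1.5]
grip_width: 13.9
```

```bash
python3 s.py
```

```text
t 6.23 pos [551.6   0.6  73.6] jaw [np.float64(60.93), np.float64(60.92), np.float64(60.91), np.float64(60.91)] F [ 1.4 -3.1 -1.8] Fjaw -2.1 w 13.57
Mz [np.float64(-0.044), np.float64(-0.063), np.float64(-0.018), np.float64(-0.038)] mean -0.041 tau6 [np.float64(0.009), np.float64(-0.035), np.float64(-0.044), np.float64(-0.043)]
```

>>> carry_out([
  [0,0,0,-2],
  [0,0,0,-3],
  [0,0,0,-3],
  [0,0,0,-3],
])

```text
time: 6.62
tool_pos: [551.6, 0.6, 73.6]
tcp_rot: [-2.721, 1.565, -1.71]
contact_force: [1.1, -3.0, -2.3]
grip_width: 14.2
```

```bash
python3 s.py
```

```text
t 6.77 pos [551.6   0.6  73.6] jaw [np.float64(57.94), np.float64(57.94), np.float64(57.93), np.float64(57.93)] F [ 1.1 -3.5 -1.9] Fjaw -2.4 w 13.64
Mz [np.float64(-0.034), np.float64(-0.043), np.float64(0.007), np.float64(-0.04)] mean -0.027 tau6 [np.float64(0.008), np.float64(-0.037), np.float64(-0.047), np.float64(-0.046)]
```

>>> carry_out([
  [0,0,0,-2],
  [0,0,0,-3],
  [0,0,0,-3],
  [0,0,0,-3],
])

```text
time: 7.15
tool_pos: [551.6, 0.6, 73.5]
tcp_rot: [-2.731, 1.565, -1.772]
contact_force: [1.0, -3.9, -1.9]
grip_width: 14.0
```

```bash
python3 s.py
```

```text
t 7.30 pos [5.516e+02 5.000e-01 7.360e+01] jaw [np.float64(54.96), np.float64(54.96), np.float64(54.95), np.float64(54.94)] F [ 1.3 -3.3 -2. ] Fjaw -1.9 w 13.80
Mz [np.float64(-0.061), np.float64(-0.044), np.float64(0.005), np.float64(-0.04)] mean -0.035 tau6 [np.float64(0.008), np.float64(-0.037), np.float64(-0.047), np.float64(-0.047)]
```

>>> carry_out([
  [0,0,0,-2],
  [0,0,0,-3],
  [0,0,0,-3],
  [0,0,0,-3],
])

```text
time: 7.68
tool_pos: [551.6, 0.5, 73.6]
tcp_rot: [-2.727, 1.565, -1.82]
contact_force: [1.9, -3.8, -2.0]
grip_width: 13.7
```

```bash
python3 s.py
```

```text
t 7.83 pos [5.516e+02 5.000e-01 7.350e+01] jaw [np.float64(51.98), np.float64(51.98), np.float64(51.98), np.float64(51.96)] F [ 1.5 -3.8 -1.9] Fjaw -2.1 w 13.67
Mz [np.float64(-0.009), np.float64(-0.077), np.float64(0.014), np.float64(-0.078)] mean -0.037 tau6 [np.float64(0.008), np.float64(-0.037), np.float64(-0.047), np.float64(-0.046)]
```

>>> carry_out([
  [0,0,0,-2],
  [0,0,0,-3],
  [0,0,0,-3],
  [0,0,0,-3],
])

```text
time: 8.22
tool_pos: [551.6, 0.5, 73.5]
tcp_rot: [-2.726, 1.565, -1.871]
contact_force: [1.2, -2.8, -2.0]
grip_width: 13.7
```

```bash
python3 s.py
```

```text
t 8.37 pos [5.516e+02 5.000e-01 7.350e+01] jaw [np.float64(49.0), np.float64(49.0), np.float64(48.99), np.float64(48.98)] F [ 1.4 -3.7 -1.8] Fjaw -1.9 w 14.08
Mz [np.float64(-0.054), np.float64(-0.086), np.float64(-0.097), np.float64(-0.091)] mean -0.082 tau6 [np.float64(0.008), np.float64(-0.037), np.float64(-0.047), np.float64(-0.047)]
```

>>> carry_out([
  [0,0,0,-2],
  [0,0,0,-3],
  [0,0,0,-3],
  [0,0,0,-3],
])

```text
time: 8.75
tool_pos: [551.6, 0.5, 73.6]
tcp_rot: [-2.723, 1.565, -1.919]
contact_force: [1.9, -3.8, -1.3]
grip_width: 13.6
```

```bash
python3 s.py
```

```text
t 8.90 pos [5.516e+02 5.000e-01 7.350e+01] jaw [np.float64(46.02), np.float64(46.02), np.float64(46.01), np.float64(46.0)] F [ 1.5 -3.9 -1.8] Fjaw -1.8 w 13.72
Mz [np.float64(-0.04), np.float64(-0.056), np.float64(-0.036), np.float64(-0.06)] mean -0.048 tau6 [np.float64(0.008), np.float64(-0.037), np.float64(-0.047), np.float64(-0.046)]
```

Run:
```python
from plant import *
from h import *
import cv2,pickle
o=get_obs();im=capture("wrist")[:,:,::-1];pickle.dump(o,open("o2.pkl","wb"))
im2=capture("top")[:,:,::-1]
cv2.imwrite("pics/w2raw.png",im)
a=cv2.resize(im,(800,500))
cv2.imwrite("pics/w2.png",a)
print(o["tau"],o["joint_positions"])
```

```text
[ 2.21395098e+00 -4.94977891e+01 -1.88047045e+01  9.15727727e-01
  8.21462944e-01 -4.36281867e-02] [-0.13498117  0.5566063   1.64363388 -0.0064574   0.94249928 -0.93398606]
```

View pics/w2.png

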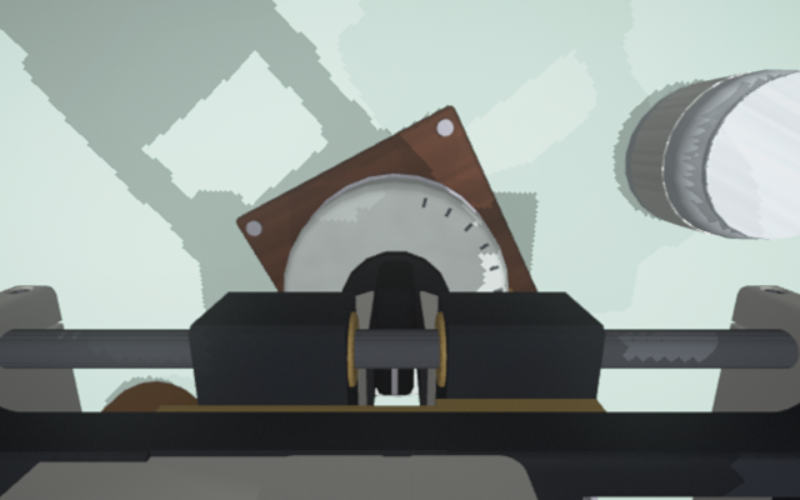

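The picture shows the knob held between the jaws and turned along with them, its pointer end at (395,385). There is no stop yet, so I go on.

>>> carry_out([
  [0,0,0,-2],
  [0,0,0,-3],
  [0,0,0,-3],
  [0,0,0,-3],
])

```text
time: 9.38
tool_pos: [551.6, 0.5, 73.6]
tcp_rot: [-2.714, 1.565, -1.963]
contact_force: [1.3, -4.7, -2.4]
grip_width: 13.6
```

```bash
python3 s.py
```

```text
t 9.53 pos [5.516e+02 5.000e-01 7.350e+01] jaw [np.float64(43.04), np.float64(43.04), np.float64(43.03), np.float64(43.02)] F [ 1.2 -4.  -2.1] Fjaw -1.9 w 13.86
Mz [np.float64(0.114), np.float64(0.091), np.float64(0.188), np.float64(0.176)] mean 0.142 tau6 [np.float64(0.203), np.float64(0.152), np.float64(0.136), np.float64(0.133)]
```

The stop is felt: Mz and tau6 both rise by about 0.18 N m, with onset within the last 3°. A further 5.5° gives a squeeze of 0.10 to 0.15 rad.

>>> carry_out([
  [0,0,0,-1],
  [0,0,0,-2],
  [0,0,0,-3],
  [0,0,0,-4],
  [0,0,0,-5],
  [0,0,0,-5.5],
  [0,0,0,-5.5],
  [0,0,0,-5.5],
])

```text
time: 10.25
tool_pos: [551.6, 0.4, 73.5]
tcp_rot: [-2.72, 1.565, -2.065]
contact_force: [0.9, -4.6, -1.5]
grip_width: 13.8
```

```bash
python3 s.py
```

```text
t 10.40 pos [5.516e+02 5.000e-01 7.350e+01] jaw [np.float64(37.52), np.float64(37.52), np.float64(37.53), np.float64(37.53)] F [ 1.2 -4.4 -1.9] Fjaw -1.7 w 13.99
Mz [np.float64(0.252), np.float64(0.234), np.float64(0.271), np.float64(0.25)] mean 0.252 tau6 [np.float64(0.27), np.float64(0.243), np.float64(0.234), np.float64(0.231)]
```

>>> carry_out([
  [0,0,0,3],
  [0,0,0,8],
  [0,0,0,13],
  [0,0,0,18],
  [0,0,0,23],
  [0,0,0,28],
  [0,0,0,33],
  [0,0,0,38],
  [0,0,0,43],
  [0,0,0,48],
  [0,0,0,53],
  [0,0,0,58],
  [0,0,0,63],
  [0,0,0,68],
  [0,0,0,73],
  [0,0,0,78],
  [0,0,0,83],
  [0,0,0,87],
  [0,0,0,89],
  [0,0,0,90],
])

```text
time: 12.12
tool_pos: [551.3, 1.0, 73.5]
tcp_rot: [-2.603, 1.566, -0.377]
contact_force: [0.7, -2.0, -0.5]
grip_width: 14.0
```

```bash
python3 s.py
```

```text
t 12.27 pos [551.3   0.9  73.5] jaw [np.float64(127.58), np.float64(127.58), np.float64(127.48), np.float64(127.46)] F [ 0.3 -1.5 -0.7] Fjaw -1.4 w 13.59
Mz [np.float64(-0.071), np.float64(-0.041), np.float64(0.064), np.float64(0.074)] mean 0.006 tau6 [np.float64(-0.116), np.float64(-0.079), np.float64(-0.223), np.float64(-0.038)]
```

>>> carry_out([
  [0,0,0,2],
  [0,0,0,4],
  [0,0,0,4],
  [0,0,0,4],
])

```text
time: 12.65
tool_pos: [551.3, 1.0, 73.5]
tcp_rot: [-2.646, 1.566, -0.353]
contact_force: [1.1, -1.5, -0.3]
grip_width: 13.9
```

>>> carry_out([
  [0,0,0,0],
  [0,0,0,0],
  [0,0,0,0],
  [0,0,0,0],
  [0,0,0,0],
  [0,0,0,0],
], hand=40)

```text
time: 13.15
tool_pos: [551.2, 1.0, 73.5]
tcp_rot: [-2.623, 1.566, -0.331]
contact_force: [0.6, -0.2, 0.8]
grip_width: 39.4
```

>>> carry_out([
  [0,0,20,0],
  [0,0,50,0],
  [0,0,80,0],
  [0,0,95,0],
  [0,0,100,0],
  [0,0,100,0],
  [0,0,100,0],
], hand=90)

```text
time: 13.73
tool_pos: [550.6, 1.2, 172.6]
tcp_rot: [-2.699, 1.568, -0.406]
contact_force: [-1.5, 0.4, -0.5]
grip_width: 81.7
```

Run:
```python
from plant import *
from h import *
import cv2,pickle
o=get_obs();im=capture("wrist")[:,:,::-1];pickle.dump(o,open("o3.pkl","wb"));print(o["tool_pos"],jaw(o))
cv2.imwrite("pics/w3.png",im)
K,T=wcam(o,camera_info("wrist"));q=np.linalg.inv(T)@[550.3,1,60,1];p=K@q[:3];p=p[:2]/p[2]
x,y=(p-[60,60]).astype(int);print(x,y)
cv2.imwrite("pics/w3c.png",cv2.resize(im[y:y+120,x:x+130],None,fx=5,fy=5,interpolation=cv2.INTER_CUBIC)[:600])
```

```text
[550.64495177   1.18090976 172.57191458] 131.37070435292037
255 138
```

View pics/w3c.png

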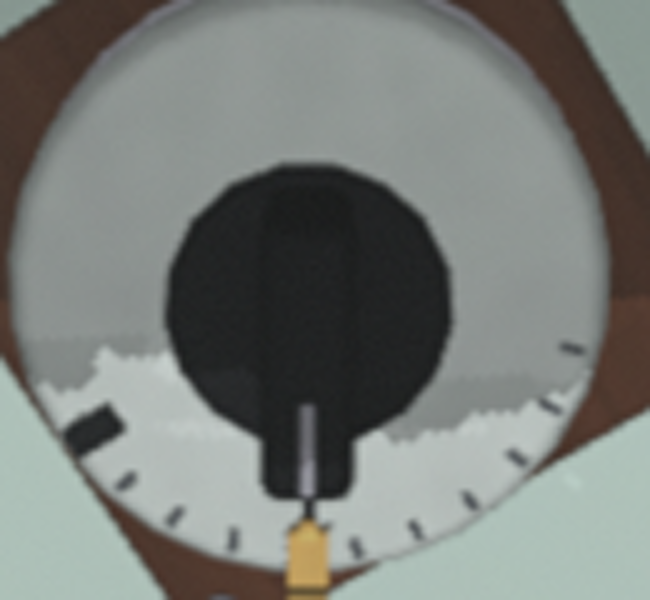

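The pointer tip at about (308,515) meets the tab's centre at about (308,525). I check this numerically before handing in.

Run:
```python
from plant import *
from h import *
import cv2,pickle
o=pickle.load(open("o3.pkl","rb"));K,T=wcam(o,camera_info("wrist"));im=cv2.imread("pics/w3.png").astype(int)
P=lambda u,v,z:ray(K,T,u,v,z)
b,g,r=im.transpose(2,0,1)
s=np.zeros(r.shape,bool);s[230:275,300:335]=True
ys,xs=np.nonzero(s&(r-b>50));tc=np.array([xs.mean(),ys.mean()]);print("tab px",tc,len(xs),ys.min(),ys.max())
gr=im.sum(2)
for v in range(224,246):  # dark extent of bar/pointer per row
    x=np.nonzero(gr[v,295:340]<200)[0]+295;print(v,x.min() if len(x) else None,x.max() if len(x) else None,[round(xs[ys==v].mean(),2) if (ys==v).any() else None],end="; ")
c=P(255+308.5/5-.5,138+305/5-.5,65)
w=gr[238:241,308:326].clip(0,450);dk=(450-w);tip=(dk*np.arange(308,326)).sum()/dk.sum();print("\ntip x",tip)
for cc in(c,np.array([551.3,.9,0]),np.array([550.3,1.2,0])):
  for n,q in dict(tab=P(*tc,61),tip=P(tip,239,60)).items():
    d=q-cc;print(n,cc[:2].round(1),np.hypot(*d[:2]).round(1),np.degrees(np.arctan2(d[1],d[0])).round(2))
im=cv2.imread("pics/w3.png")[225:265,290:345];cv2.imwrite("pics/w3d.png",cv2.resize(im,None,fx=14,fy=14,interpolation=cv2.INTER_CUBIC))
```

```text
tab px [316.08333333 251.81944444] 144 242 261
224 306 327 [None]; 225 307 325 [None]; 226 308 324 [None]; 227 308 324 [None]; 228 308 324 [None]; 229 308 324 [None]; 230 308 324 [None]; 231 308 324 [None]; 232 308 324 [None]; 233 308 324 [None]; 234 308 324 [None]; 235 308 324 [None]; 236 309 323 [None]; 237 311 321 [None]; 238 316 316 [None]; 239 316 316 [None]; 240 316 316 [None]; 241 316 316 [None]; 242 None None [np.float64(316.0)]; 243 None None [np.float64(316.0)]; 244 None None [np.float64(316.0)]; 245 None None [np.float64(316.0)]; 
tip x 316.3491700057241
tab [549.2   0.8] 48.6 41.2
tip [549.2   0.8] 37.1 41.51
tab [551.3   0.9] 46.9 42.81
tip [551.3   0.9] 35.5 43.64
tab [550.3   1.2] 47.5 41.72
tip [550.3   1.2] 36.0 42.2
```

View pics/w3d.png

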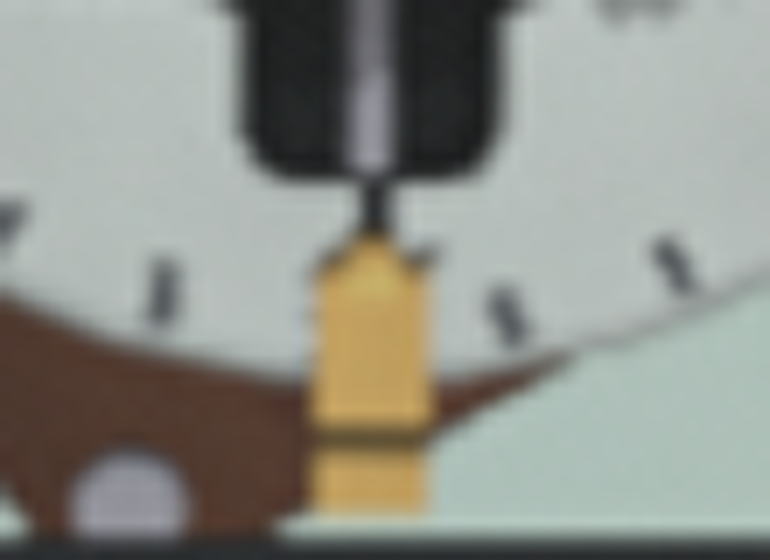

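The enlarged view shows the pointer tip at x ≈ 375 and the tab tip at x ≈ 373, so they line up to within about 0.2 mm. I hand in.

```bash
python3 -c "
from plant import *
print(get_obs()['time'],get_obs()['contact_force']);print(close_job())"
```

```text
13.7833 [-0.14268183 -0.09415958  0.37250582]
the job is handed in; nothing more can be done
None
```

The timer is set and the job was handed in at 13.8 s; `close_job` gave no verdict.

- **Stop:** I gripped the knob's bar and wound it clockwise past the top mark. I felt the stop as a rise of about 0.18 N m. Turning 5.5° further raised the torque by another 0.10 N m, which matches the spring. The squeeze was about 0.10–0.15 rad; it is worked out from the turn and torque, not measured directly.
- **Set point:** I turned the knob back to the tab, let go and lifted clear. In the last wrist picture the pointer tip meets the tab's tip to within about 0.2 px. Using the knob's axis as estimated from that picture, the two angles differ by 0.3–0.5°. Using the axis as felt by the gripper, they differ by 0.8°, which is within the 2 mm camera calibration error.
- **Bystanders:** The arm never came near the tin, bowl or jar, though I took no separate final picture of them. Contact force at the end was about zero.

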